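# Nest the corner guards in the V cradle

### The job

Put the two hardwood corner guards away nested in the tilted aluminium V of the cradle: first set the red one (the lower) fully home in the V with its tall leg against the steep side, then nest the pale one (the taller) fully home inside the red one, tall leg against tall leg. All the ends should be flush with the ends of the aluminium V; let go of them and leave the other things on the bench where they are.

Things in the scene. Friction and masses are not known exactly. Their poses are not given: they have to be found in the camera images.
- red_guard_mid (a point): centre of the tall leg of the red corner guard: loose hardwood L-section, legs 8 mm thick, 90 mm long (y, along the V), about 60 g. Tall leg 55 mm from outer corner to top edge, foot 40 mm wide from outer corner. It starts standing on its foot. This point: mid-length, half-way up (27.5 mm below the top edge), 4 mm inside the outer face. z: up the tall leg; x: from tall leg towards the foot's free edge.
- pale_guard_mid (a point): centre of the tall leg of the pale corner guard: loose hardwood L-section, legs 8 mm thick, 90 mm long (y, along the V), about 75 g. Tall leg 80 mm from outer corner to top edge, foot 40 mm wide from outer corner. It starts standing on its foot. This point: mid-length, half-way up (40 mm below the top edge), 4 mm inside the outer face. z: up the tall leg; x: from tall leg towards the foot's free edge.
- rail_vee (a point): inside corner of the cradle's aluminium V rail, mid-length, about 92 mm above the bench. Rail 90 mm long (y); steep side 28 mm along +z, on the robot's side, its top leaning towards the robot 20 to 32 degrees from vertical (varies); shallow side 36 mm along +x. Red guard home: its outer corner on this corner, axes parallel to these. Pale guard home: 8 mm further along x and z.
- cradle: fixed wooden base of the cradle, 100 x 120 x 12 mm, with two end cheeks that stay below the V; origin at the centre of its underside. The rail sits on it by a stiff friction pivot that keeps its angle under placing forces (10 N). Wood may not slide home by itself: press it lightly along both legs.
- jar: bystander, not to be disturbed: small glass glue jar with a yellow label, 61 mm across, 92 mm tall; origin at the centre of its underside, z up
- glue: bystander, not to be disturbed: tall white glue bottle with an orange cap, 52 mm across, 170 mm tall; origin at the centre of its underside, z up
- offcut: bystander, not to be disturbed: dark hardwood offcut block, 55 x 32 x 40 mm (x, y, height); origin at the centre of its underside
- plane: bystander, not to be disturbed: small steel block plane with wooden knobs, 150 mm long (x) x 45 mm wide, about 65 mm tall; origin at the centre of its sole
- clamp: bystander, not to be disturbed: small red bar clamp lying down, about 160 mm long (x) x 30 mm wide x 28 mm tall; origin at its middle on the bench
- pencil: bystander, not to be disturbed: white carpenter's pencil lying flat, 140 mm long (x), 8 x 8 mm; origin at the centre of its underside
- brush: bystander, not to be disturbed: glue brush lying along its own x, about 170 mm long; origin on the bench below its middle
There are look-alikes about, which are no part of the job. Of the things that look like the part that bears pale_guard_mid, take the one that is nearest to the robot's base at the start.

How it is judged:
By the outcome, as a careful person would: the job done as asked, in the order asked, and still so for the second after the job is handed in, with the robot touching nothing.
It also fails if it takes over 69 s, if anything falls off the work surface, if the arm or the gripper's body presses on something with over 40 N, if the wrist force passes 120 N, or if a joint passes its speed limit or range.

### The arm

A 6-joint arm with a two-finger parallel gripper is mounted at the origin on the work surface. World frame = base frame: x ahead of the robot, y to its left, z up, the work surface at z = 0. Lengths are in mm, angles in rad, forces in N, time in s.
With the tool pointing down it reaches from about 350 to 775 mm from the base axis. Payload 7.3 kg.
Tool frame: the origin (TCP) lies at the very end of the fingers, on their centre line; the grasp point (between the pads) lies 19 mm behind it; x points along the fingers, y is the direction in which the jaws open and shut, and the axes are right-handed (so a half turn about x gives the same grasp; the last joint's range is limited). The gripper opens to 92 mm and grips with 3 to 60 N. Pads are 19 mm wide; open, the fingers measure 130 mm over their backs; the gripper's body (75 mm by 190 mm) begins 47 mm behind the grasp point.
Start: joints at [0.969, 0.342, 1.524, -0, 1.275, -0.146], TCP at [231.084, 471.429, 226.741] pointing down, gripper open.
Joint ranges: [-2.53, 2.53], [-0.77, 2.02], [0.04, 2.7], [-1, 4.14], [0.28, 2.66], [-3.11, 3.11]. Speed limits (rad/s): [2.57, 2.57, 3.14, 3.14, 3.14, 3.14].

### API

Orientations are given as [roll, pitch, yaw] about the fixed x, y, z axes, in that order (R = Rz(yaw) Ry(pitch) Rx(roll)).
In Python, from plant import bot gives the robot as it stands.
- The arm moves only by the tool step_arm, never from a script. Its argument "targets" is a list that holds one entry, the list of rows, each a list of 4 numbers: the shift along the tool's x, y, z in m, then the turn about the tool's x in degrees. A call has exactly 5 rows; each row is the pose to reach, as a shift and turn from the pose measured when the call began, along the tool's axes at that moment; what a row does not reach only later rows make up. A row lasts 1/12 s, in which the tool goes at most 41.7 mm and 7.16 degrees, less where a joint would pass 70% of its speed; a pose out of reach is approached as far as the arm can. A call with a gripper value outside its range is refused whole. "jaw" is the closure, from 0 (fully open) to 1 (shut), set as the call begins (left out, the last holds). The fingers move at their own pace and stop on an object; the grip force is fixed at half the most. Time passes only in rows, so rows that repeat a pose let the fingers close, or fill a call up. It gives the time, the measured TCP pose, the force and the opening at its end, in the units of the state.
- bot.get_obs(): the state, without advancing time (a new reading comes with each control period).
- bot.capture(name): name is "side" or "top" or "wrist"; returns a dict with "color" (480x640x3 uint8, red, green, blue), "depth" (480x640 float32, mm along the optical axis (not along the pixel's ray), 0 where there is no reading), "fov_y" (degrees; the focal length in pixels is half the picture's height over the tangent of half this angle, whatever the lens; pixels are square), "cx", "cy" (the principal point, pixels), "rvec" (rotation vector, rad) and "tvec" (3), from world to camera coordinates, as OpenCV has them. Camera axes: x right, y down, z forward; pixel columns grow to the right and rows downward; lengths in mm; the calibration is good to about 2 mm. The wrist camera is an equidistant fisheye: a pixel r from the principal point sees the ray r / f radians off the axis. A picture is of the moment at which its call begins.
- bot.close_job(): hands the job in, once; it reports no verdict.
The state is a dict: "time": time; "joint_positions": joint angles; "dq": joint speeds; "tau": joint torques, N m; "tool_pos": TCP position; "tcp_rot": TCP orientation; "contact_force": force on the tool from outside, world axes, zero at the start; "moment": the same for the moment, N m; "grip_width": finger opening in mm.
Only numpy, scipy, OpenCV 4.12 (cv2) and the standard library are available. Lean on these libraries where they do the work, as an engineer would, in place of code of your own. Each camera call takes 0.05 s, during which the arm holds its last target. There are 200 camera calls.

## Working session

There is one attempt and no reset: what is moved stays moved. The work goes in short steps, Python scripts to look and compute and a tool call to move; the robot and the scene stay as the last step left them, time stands still between calls to the robot, and variables do not carry over. Pictures are saved under pics/ and viewed, about 8 in all and at most 12, crops included, and the job is handed in when it is done.

Besides the shell and the picture viewer there is one more tool, called after "Call:" as name(argument=value, ...), one argument or row to a line, values as JSON. step_arm: Moves the arm, as the interface text tells. Its arguments: {"type":"object","properties":{"targets":{"type":"array","items":{"type":"array","items":{"type":"array","items":{"type":"number"}}}},"jaw":{"type":"number"}},"required":["targets"]}

```bash
ls; mkdir -p pics
cat > h.py <<'E'
import numpy as np, cv2
from plant import bot
from scipy.spatial.transform import Rotation as Rn
def cap(n):
    c=bot.capture(n); np.savez('last_'+n+'.npz',**c); return c
def pts(c):
    # world points per pixel for pinhole views
    d=c['depth']; f=240/np.tan(np.radians(c['fov_y'])/2)
    v,u=np.mgrid[0:480,0:640]
    P=np.stack([(u-c['cx'])/f*d,(v-c['cy'])/f*d,d],-1)
    R=cv2.Rodrigues(np.array(c['rvec'],float))[0]
    W=(P-np.array(c['tvec']).ravel())@R
    W[d==0]=np.nan
    return W
E
python3 - <<'E'
from h import *
o=bot.get_obs(); print(o)
for n in ('side','top'):
    c=cap(n); print(n,c['fov_y'],c['cx'],c['cy'],(c['depth']>0).mean())
    R=cv2.Rodrigues(np.array(c['rvec'],float))[0]; print(-R.T@np.array(c['tvec']).ravel(),R[2])
    cv2.imwrite(f'pics/{n}1.png',c['color'][:,:,::-1])
E
```

```text
pics
{'time': 0.0, 'joint_positions': array([ 9.68954400e-01,  3.42705672e-01,  1.52499293e+00, -2.84191469e-05,
        1.27535909e+00, -1.46000016e-01]), 'dq': array([-1.13898998e-03,  2.87243888e-03, -4.11973362e-04, -8.95636608e-04,
        7.58649565e-05,  5.18929076e-04]), 'tau': array([ 1.18110063e-03, -4.31243169e+01, -2.44219190e+01,  7.17825419e-02,
        5.60674549e-02, -1.39058270e-04]), 'tool_pos': array([230.88213981, 471.07769143, 226.06220093]), 'tcp_rot': array([-1.69824897,  1.56933104, -2.15408259]), 'contact_force': array([-0.15125656,  0.01402131,  0.2326367 ]), 'moment': array([ 0.0242808 , -0.01352121, -0.00345948]), 'grip_width': 91.8041495535608}
side 44.15286105097796 318.53753333054374 242.06274346704993 0.9959602864583333
[ 250.7115322  -863.93926756 1180.79632892] [ 0.2273312   0.63475028 -0.73852056]
top 42.81056670691452 315.31695861606215 229.77143891065444 0.99591796875
[ 158.30234549  111.30117486 1996.68927936] [ 0.21737168 -0.00947943 -0.97604288]
```

View pics/side1.png

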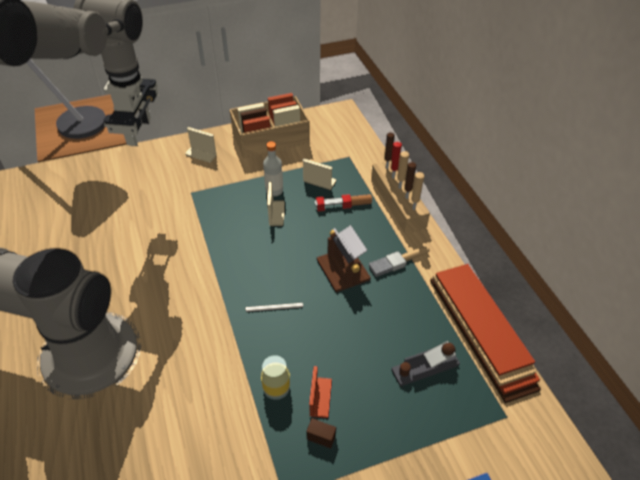

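View pics/top1.png

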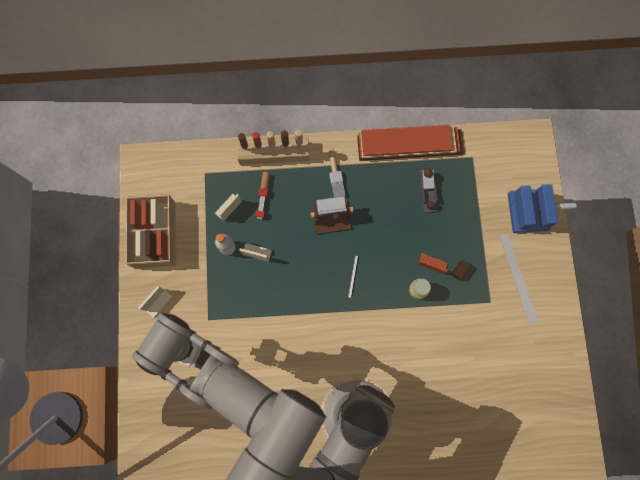

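Side view: cradle at (343,262), red guard at (318,392) between jar (275,377) and offcut (321,432). Pale look-alikes are at side (276,207), (318,175), (202,145), which are top (255,252), (229,207), (155,300). The one at top (255,252) looks nearest the base; I'll measure distances and enlarge.

Run:
```python
from h import *
c={n:dict(np.load(f'last_{n}.npz')) for n in('top','side')}
W={n:pts(c[n]) for n in c}
def xy(n,u,v): return W[n][v,u].round(0)
for u,v in [(255,252),(229,207),(155,300),(433,263),(461,269),(420,289),(331,205),(333,227),(225,244)]: print((u,v),xy('top',u,v),np.hypot(*xy('top',u,v)[:2]))
t=c['top']['color'];s=c['side']['color']
def cr(im,x,y,w=80,h=60): return cv2.resize(im[y:y+h,x:x+w],(400,300),interpolation=cv2.INTER_CUBIC)
m=np.vstack([np.hstack([cr(t,210,215),cr(t,295,180)]),np.hstack([cr(s,300,220),cr(s,245,170)])])
cv2.imwrite('pics/crop1.png',m[:,:,::-1])
# clusters: above-table points around targets
for name,(x0,x1,y0,y1) in dict(red=(330,470,-330,-140),pale=(380,520,150,330),crad=(450,640,-20,130)).items():
    for n in W:
        w=W[n].reshape(-1,3);col=c[n]['color'].reshape(-1,3)
        k=(w[:,0]>x0)&(w[:,0]<x1)&(w[:,1]>y0)&(w[:,1]<y1)&(w[:,2]>4)
        print(name,n,k.sum(),w[k].min(0).round(0),w[k].max(0).round(0))
```

```text
(255, 252) [525. 289.  79.] 599.287910774112
(229, 207) [682. 369.  66.] 775.4256895409128
(155, 300) [400. 625.  13.] 742.0411039827915
(433, 263) [ 467. -289.    0.] 549.1903130973816
(461, 269) [ 435. -368.   42.] 569.7797820210893
(420, 289) [ 373. -221.   94.] 433.55507147304826
(331, 205) [658.  38. 103.] 659.096351074712
(333, 227) [606.  33.  11.] 606.8978497243173
(225, 244) [549. 378. 115.] 666.5470726062789
red top 1141 [ 330. -330.    4.] [ 470. -140.  107.]
red side 1793 [ 330. -330.    4.] [ 470. -141.   99.]
pale top 833 [380. 150.   4.] [520. 330.  89.]
pale side 334 [381. 150.   4.] [520. 330.  85.]
crad top 1294 [451. -20.   4.] [640. 130. 130.]
crad side 1290 [451. -20.   4.] [640. 129. 121.]
```

View pics/crop1.png

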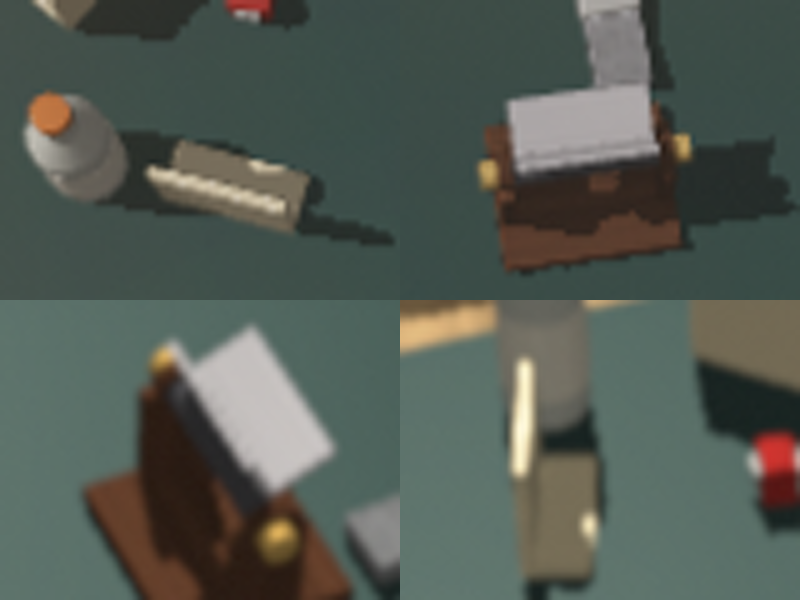

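Crop: the pale guard near the glue bottle (top 255,252) has its tall leg on the robot's side. It is 599 mm from the base, against 742 and 775 mm for the other two, so it is the one meant. The tool can only shift and turn about its vertical axis, so I will lay each guard into the V upright, let it tip in, then press it home. Next I measure the exact poses.

```bash
cat >> h.py <<'E'
def rect(p):
    (c,(w,h),a)=cv2.minAreaRect(p[:,:2].astype(np.float32))
    if w<h: w,h=h,w; a+=90
    a=(a+90)%180-90
    return np.round([*c,w,h,a],1)
E
python3 - <<'E'
from h import *
for n in('top','side'):
    c=dict(np.load(f'last_{n}.npz')); W=pts(c).reshape(-1,3); col=c['color'].reshape(-1,3).astype(int)
    hsv=cv2.cvtColor(c['color'],cv2.COLOR_RGB2HSV).reshape(-1,3).astype(int)
    def box(x0,x1,y0,y1,z0,z1): return (W[:,0]>x0)&(W[:,0]<x1)&(W[:,1]>y0)&(W[:,1]<y1)&(W[:,2]>z0)&(W[:,2]<z1)
    red=((hsv[:,0]<12)|(hsv[:,0]>172))&(hsv[:,1]>130)&(hsv[:,2]>90)
    k=box(380,520,-345,-220,46,62)&red; print(n,'red top',k.sum(),rect(W[k]),np.median(W[k][:,2]))
    k=box(380,520,-345,-220,4,14)&red; print(n,'red foot',k.sum(),rect(W[k]),np.median(W[k][:,2]))
    k=box(480,600,225,350,72,88); print(n,'pale top',k.sum(),rect(W[k]),np.median(W[k][:,2]))
    k=box(480,600,225,350,4,14); print(n,'pale foot',k.sum(),rect(W[k]),np.median(W[k][:,2]))
    k=box(570,720,-20,100,4,18); print(n,'base',k.sum(),rect(W[k]),np.median(W[k][:,2]))
    g=(hsv[:,1]<60)&(hsv[:,2]>120)
    k=box(590,720,-20,100,80,135)&g; p=W[k]
    print(n,'rail',k.sum(),p.min(0).round(),p.max(0).round(), rect(p))
    # plane fit RANSAC-ish
    cen=np.median(p,0); q=p
    for _ in range(5):
        m=q.mean(0); u,s,v=np.linalg.svd(q-m); nn=v[2]*np.sign(v[2,2]); d=abs((p-m)@nn); q=p[d<3]
    print('  shallow plane n',nn.round(3),'tilt',np.degrees(np.arccos(nn[2])).round(1),'yaw',np.degrees(np.arctan2(-nn[1],-nn[0])).round(1),len(q),m.round(1), 'rms',((q-m)@nn).std().round(2))
E
```

```text
top red top 76 [ 451.4 -278.2   88.4   10.5   66.3] 53.68611141655791
top red foot 120 [ 472.6 -288.5   90.    26.1   67.1] 9.117597018203915
top pale top 73 [524.1 294.2  89.8  10.   72.4] 79.5163702933665
top pale foot 435 [540.  287.6 124.7 119.7 -89.9] 7.17443752188847
top base 616 [6.450e+02 4.040e+01 1.497e+02 1.187e+02 1.000e-01] 10.684877590371837
top rail 403 [628.  -8.  81.] [685.  83. 130.] [657.5  37.8  89.5  52.3 -84.8]
  shallow plane n [0.109 0.022 0.994] tilt 6.4 yaw -168.7 96 [662.3  39.9 100.9] rms 1.75
side red top 147 [ 450.  -277.4   92.3    8.1   64.6] 54.5607347343439
side red foot 438 [ 472.  -287.    92.5   30.9   70.5] 7.678125258377687
side pale top 78 [521.2 292.5  93.9   8.7  70.9] 79.702544639833
side pale foot 321 [540.  288.6 121.7 119.   89.3] 6.5134121662127535
side base 991 [ 6.454e+02  3.760e+01  1.495e+02  1.152e+02 -5.000e-01] 11.218814249124534
side rail 499 [627. -11.  80.] [682.  94. 121.] [654.6  42.1 104.6  51.  -86.4]
  shallow plane n [-0.257 -0.005  0.966] tilt 14.9 yaw 1.2 292 [663.2  39.8  99.8] rms 1.58
```

Run:
```python
from h import *
for n in('top','side'):
    c=dict(np.load(f'last_{n}.npz')); W=pts(c).reshape(-1,3)
    hsv=cv2.cvtColor(c['color'],cv2.COLOR_RGB2HSV).reshape(-1,3).astype(int)
    a=np.radians(4.8); X=np.array([np.cos(a),np.sin(a)]);Y=np.array([-X[1],X[0]])
    q=W[:,:2]-[650,39]; x=q@X;y=q@Y;z=W[:,2]
    k=(abs(x)<60)&(abs(y)<36)&(z>60)&(z<150)&(hsv[:,1]<75)
    for x0 in range(-40,60,4):
        m=k&(x>=x0)&(x<x0+4)
        if m.sum()>2: print(n,x0+2,m.sum(),np.percentile(z[m],[5,25,50,75,95]).round(0),int(np.median(hsv[m,2])))
    # shallow side extent in y and yaw by top bright region
    k=(x>-20)&(x<45)&(abs(y)<70)&(z>85)&(hsv[:,1]<45)&(hsv[:,2]>130)
    for x0 in range(-20,45,6):
        m=k&(x>=x0)&(x<x0+6)
        if m.sum()>5: print('  y',x0+3,y[m].min().round(1),y[m].max().round(1),m.sum())
    for s in (-1,1):
        pass
im=dict(np.load('last_side.npz'))['color'][225:295,310:380]
im2=dict(np.load('last_top.npz'))['color'][190:240,305:360]
m=np.hstack([cv2.resize(im,(400,400),interpolation=cv2.INTER_NEAREST),cv2.resize(im2,(400,400),interpolation=cv2.INTER_NEAREST)])
cv2.imwrite('pics/cr2.png',m[:,:,::-1])
```

```text
top -18 29 [ 78.  85. 117. 123. 128.] 133
top -14 51 [ 73.  81.  86. 115. 120.] 74
top -10 27 [ 78.  82.  89. 108. 112.] 134
top -6 13 [ 95.  98. 101. 103. 107.] 148
top -2 26 [ 88.  92.  96. 101. 109.] 163
top 2 28 [ 85.  91.  95.  98. 102.] 170
top 6 25 [ 87.  91.  95.  98. 102.] 172
top 10 29 [ 89.  93.  98. 102. 108.] 172
top 14 33 [ 88.  95.  99. 103. 108.] 172
top 18 35 [ 92.  99. 102. 104. 107.] 172
top 22 29 [ 95. 102. 104. 106. 111.] 172
top 26 31 [ 99. 103. 106. 111. 115.] 172
top 30 21 [100. 103. 105. 108. 110.] 159
top 34 4 [ 98.  99. 101. 103. 104.] 122
  y -17 -45.6 40.4 30
  y -11 -44.2 40.2 29
  y -5 -45.7 42.1 28
  y 1 -43.8 41.4 50
  y 7 -43.6 40.6 49
  y 13 -45.5 42.7 58
  y 19 -45.5 42.0 60
  y 25 -46.4 41.2 57
  y 31 -43.3 40.4 22
side -18 69 [ 76.  79.  83. 116. 119.] 47
side -14 50 [ 77.  82.  84.  87. 115.] 41
side -10 40 [ 81.  83.  84.  86. 104.] 52
side -6 26 [80. 83. 84. 93. 97.] 109
side -2 37 [87. 92. 93. 95. 99.] 191
side 2 37 [90. 93. 94. 96. 98.] 195
side 6 44 [ 91.  94.  96.  98. 101.] 197
side 10 40 [ 93.  96.  98. 100. 104.] 198
side 14 45 [ 96.  98. 100. 102. 105.] 198
side 18 34 [ 97. 100. 101. 102. 104.] 198
side 22 47 [100. 102. 103. 105. 108.] 198
side 26 37 [102. 103. 106. 108. 109.] 197
side 30 13 [102. 105. 105. 106. 107.] 180
  y -17 -45.0 42.9 45
  y -11 -45.6 39.3 6
  y -5 -38.8 43.4 23
  y 1 -44.9 44.1 81
  y 7 -45.8 42.1 80
  y 13 -45.6 42.2 79
  y 19 -44.1 46.8 71
  y 25 -46.4 49.0 83
  y 31 -32.2 40.2 16
```

```bash
cat >> h.py <<'E'
def go(p,yaw):
    """shift along tool axes (m) and turn (deg) to reach TCP p with jaw axis (tool y) along +-yaw deg"""
    o=bot.get_obs(); R=Rn.from_euler('xyz',o['tcp_rot']).as_matrix(); p=np.array(p,float)
    d=R.T@(p-o['tool_pos'])/1000
    cur=np.degrees(np.arctan2(R[1,1],R[0,1]))
    t=-((yaw-cur+90)%180-90)   # tool x down: +turn = -yaw
    print('t',round(o['time'],2),'tcp',o['tool_pos'].round(1),'jawyaw',round(cur,2),'xaxis',R[:,0].round(3),'F',o['contact_force'].round(1),'grip',round(o['grip_width'],1),'j6',o['joint_positions'][5].round(2))
    print('  shift',d.round(4),'turn',round(t,2))
E
python3 -c "
from h import *
go([451,-278,160],-24.5)"
```

```text
t 0.1 tcp [230.9 471.1 226.1] jawyaw 63.89 xaxis [-0.001 -0.001 -1.   ] F [-0.3 -0.7 -0.1] grip 91.5 j6 -0.15
  shift [ 0.0668 -0.5757  0.5274] turn 88.39
```

Call:
step_arm(
  targets=[
    [[0,-0.0155,0.03,0],[0,-0.031,0.06,0],[0,-0.0465,0.09,0],[0,-0.062,0.12,0],[0,-0.0775,0.1495,0]],
  ],
  jaw=0.55,
)

```text
time: 0.52
tool_pos: [331.4, 334.3, 225.9]
tcp_rot: [-1.797, 1.569, -2.253]
contact_force: [0.5, -0.1, -0.2]
grip_width: 63.1
```

Call:
step_arm(
  targets=[
    [[0,-0.0155,0.03,0],[0,-0.031,0.06,0],[0,-0.0465,0.09,0],[0,-0.062,0.12,0],[0,-0.0775,0.1495,0]],
  ],
)

```text
time: 0.93
tool_pos: [432.2, 197.3, 225.8]
tcp_rot: [-1.929, 1.568, -2.385]
contact_force: [0.7, 0.3, 0.1]
grip_width: 41.4
```

Call:
step_arm(
  targets=[
    [[0,-0.028,0.015,4],[0,-0.056,0.03,8],[0,-0.084,0.045,12],[0,-0.112,0.06,16],[0,-0.14,0.076,20]],
  ],
)

```text
time: 1.35
tool_pos: [438.3, 36.7, 225.8]
tcp_rot: [-1.764, 1.568, -2.571]
contact_force: [1.0, -0.4, -0.6]
grip_width: 41.3
```

```bash
python3 -c "
from h import *
go([451,-278,180],-24.5)"
```

```text
t 1.35 tcp [438.3  36.7 225.8] jawyaw 43.71 xaxis [-0.002 -0.002 -1.   ] F [ 1.  -0.4 -0.6] grip 41.3 j6 -0.85
  shift [ 0.0463 -0.2082  0.2363] turn 68.21
```

```bash
python3 -c "
from h import *
c=cap('wrist'); cv2.imwrite('pics/w1.png',c['color'][:,:,::-1]); print(c['fov_y'],c['cx'],c['cy'])
R=cv2.Rodrigues(np.array(c['rvec'],float))[0]; print(-R.T@np.array(c['tvec']).ravel(),R.round(2))"
```

```text
65.70646984690485 320.8171654193626 247.65625446561626
[386.61923262  91.56852281 384.85262339] [[ 0.72  0.69 -0.  ]
 [ 0.66 -0.69  0.28]
 [ 0.19 -0.2  -0.96]]
```

Call:
step_arm(
  targets=[
    [[0,-0.021,0.0236,0],[0,-0.042,0.0472,0],[0,-0.063,0.0709,0],[0,-0.083,0.0945,0],[0,-0.104,0.118,0]],
  ],
)

```text
time: 1.82
tool_pos: [444.2, -126.3, 226.4]
tcp_rot: [-1.245, 1.566, -2.059]
contact_force: [1.0, -0.3, -0.7]
grip_width: 41.1
```

Call:
step_arm(
  targets=[
    [[0,-0.021,0.0236,7],[0,-0.042,0.0472,14],[0,-0.063,0.0709,21],[0,-0.083,0.0945,28],[0,-0.104,0.118,35]],
  ],
)

```text
time: 2.23
tool_pos: [449.4, -284.8, 226.7]
tcp_rot: [-0.761, 1.566, -2.192]
contact_force: [1.0, 0.0, 0.6]
grip_width: 41.1
```

Call:
step_arm(
  targets=[
    [[0.008,0,0,7],[0.016,0,0,14],[0.024,0,0,21],[0.032,0,0,28],[0.04,0,0,33]],
  ],
)

```text
time: 2.65
tool_pos: [449.2, -284.7, 185.9]
tcp_rot: [-0.389, 1.566, -2.402]
contact_force: [0.1, -0.4, 0.2]
grip_width: 41.4
```

```bash
python3 -c "
from h import *
go([451,-278,120],-24.5)
c=cap('wrist'); np.savez('w_red.npz',**c); cv2.imwrite('pics/w2.png',c['color'][:,:,::-1])"
```

```text
t 2.65 tcp [ 449.2 -284.7  185.9] jawyaw -25.33 xaxis [-0.004 -0.003 -1.   ] F [ 0.1 -0.4  0.2] grip 41.4 j6 -0.26
  shift [ 0.0658 -0.0011 -0.0071] turn -0.83
```

View pics/w2.png

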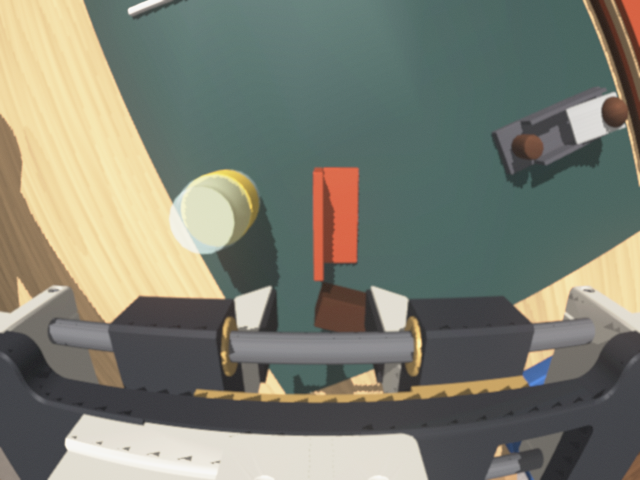

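Wrist view: the red guard's tall leg (top edge about (319,170)-(319,280)) runs parallel to the pads. The jar is at left (215,212) and the offcut is at (340,308), beyond its near end. I'll measure it and the cradle with the fisheye calibration.

```bash
cat >> h.py <<'E'
def wpts(c):
    d=c['depth']; f=240/np.tan(np.radians(c['fov_y'])/2)
    v,u=np.mgrid[0:480,0:640]; a=(u-c['cx'])/f; b=(v-c['cy'])/f; r=np.hypot(a,b)+1e-9
    k=np.tan(r)/r
    P=np.stack([a*k*d,b*k*d,d],-1)
    R=cv2.Rodrigues(np.array(c['rvec'],float))[0]
    W=(P-np.array(c['tvec']).ravel())@R; W[d==0]=np.nan
    return W
def profile(W,hsv,cen,yaw,half=36,zr=(60,150),sat=75,rng=(-40,60),st=4):
    a=np.radians(yaw); X=np.array([np.cos(a),np.sin(a)]);Y=np.array([-X[1],X[0]])
    q=W[...,:2]-cen; return q@X,q@Y,W[...,2]
E
python3 - <<'E'
from h import *
c=dict(np.load('w_red.npz')); W=wpts(c); hsv=cv2.cvtColor(c['color'],cv2.COLOR_RGB2HSV).astype(int)
red=((hsv[...,0]<12)|(hsv[...,0]>172))&(hsv[...,1]>130)&(hsv[...,2]>90)
n=np.zeros((480,640),bool); n[150:290,300:370]=1
k=red&n&(W[...,2]>45)&(W[...,2]<62); p=W[k]; print('top',k.sum(),rect(p),np.median(p[:,2]).round(1))
k=red&n&(W[...,2]>3)&(W[...,2]<13); p=W[k]; print('foot',k.sum(),rect(p),np.median(p[:,2]).round(1))
c=dict(np.load('last_wrist.npz'))
E
python3 - <<'E'
from h import *
im=cv2.imread('pics/w1.png'); print(im.shape)
E
```

```text
top 1144 [ 450.  -277.1   90.7    8.    64.8] 55.9
foot 3174 [ 468.  -285.4   90.3   31.6   65.7] 9.0
(480, 640, 3)
```

View pics/w1.png

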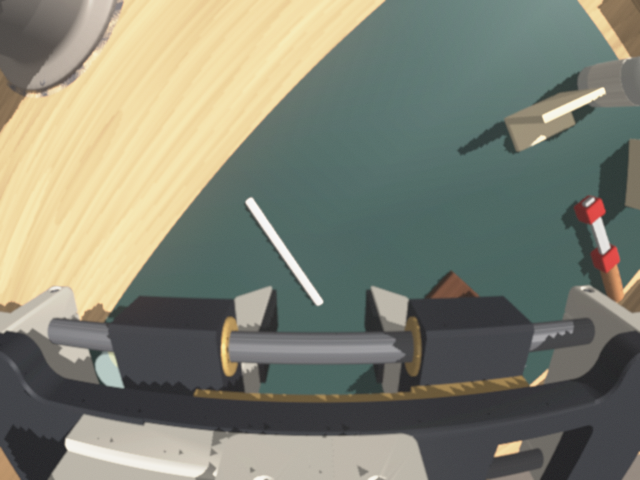

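Call:
step_arm(
  targets=[
    [[0.02,-0.0022,-0.0079,-0.4],[0.045,-0.0022,-0.0079,-0.4],[0.07,-0.0022,-0.0079,-0.4],[0.09,-0.0022,-0.0079,-0.4],[0.11,-0.0022,-0.0079,-0.4]],
  ],
)

```text
time: 3.12
tool_pos: [449.3, -275.8, 73.2]
tcp_rot: [-0.963, 1.565, -2.97]
contact_force: [0.5, 0.8, -0.2]
grip_width: 41.4
```

Call:
step_arm(
  targets=[
    [[0.009,0,0,0],[0.019,0,0,0],[0.028,0,0,0],[0.038,0,0,0],[0.038,0,0,0]],
  ],
)

```text
time: 3.53
tool_pos: [448.5, -275.3, 33.8]
tcp_rot: [-1.175, 1.563, 3.102]
contact_force: [-0.0, 0.9, 0.1]
grip_width: 41.0
```

```bash
python3 -c "
from h import *
go([450,-277.1,38],-24.9)"
```

```text
t 3.53 tcp [ 448.5 -275.3   33.8] jawyaw -24.94 xaxis [-0.008  0.    -1.   ] F [-0.   0.9  0.1] grip 41.0 j6 -0.25
  shift [-0.0042  0.0021  0.001 ] turn -0.04
```

Call:
step_arm(
  targets=[
    [[-0.003,0.0021,0.001,0],[-0.003,0.0021,0.001,0],[-0.003,0.0021,0.001,0],[-0.003,0.0021,0.001,0],[-0.003,0.0021,0.001,0]],
  ],
)

```text
time: 3.95
tool_pos: [450.2, -277.3, 37.3]
tcp_rot: [-1.092, 1.564, -3.098]
contact_force: [0.3, 0.1, -1.3]
grip_width: 41.3
```

Call:
step_arm(
  targets=[
    [[0,0,0,0],[0,0,0,0],[0,0,0,0],[0,0,0,0],[0,0,0,0]],
  ],
  jaw=1.0,
)

```text
time: 4.37
tool_pos: [450.2, -277.3, 37.3]
tcp_rot: [-1.095, 1.564, -3.101]
contact_force: [-0.2, -0.2, 0.2]
grip_width: 12.5
```

Call:
step_arm(
  targets=[
    [[0,0,0,0],[0,0,0,0],[-0.002,0,0,0],[-0.004,0,0,0],[-0.006,0,0,0]],
  ],
)

```text
time: 4.78
tool_pos: [450.2, -277.3, 43.5]
tcp_rot: [-1.106, 1.564, -3.112]
contact_force: [-0.6, -0.2, -1.1]
grip_width: 7.8
```

Call:
step_arm(
  targets=[
    [[-0.03,0,0,0],[-0.06,0,0,0],[-0.09,0,0,0],[-0.12,0,0,0],[-0.15,0,0,0]],
  ],
)

```text
time: 5.2
tool_pos: [451.0, -277.1, 195.2]
tcp_rot: [-1.099, 1.564, -3.105]
contact_force: [0.2, -0.3, -1.2]
grip_width: 8.3
```

```bash
python3 -c "
from h import *
go([560,37,210],4.8)"
```

```text
t 5.2 tcp [ 451.  -277.1  195.2] jawyaw -24.94 xaxis [-0.007 -0.    -1.   ] F [ 0.2 -0.3 -1.2] grip 8.3 j6 -0.26
  shift [-0.0157 -0.0337 -0.3307] turn -29.74
```

Call:
step_arm(
  targets=[
    [[-0.004,0.006,-0.027,0],[-0.008,0.012,-0.054,0],[-0.012,0.018,-0.08,0],[-0.016,0.024,-0.107,0],[-0.02,0.031,-0.134,0]],
  ],
)

```text
time: 5.62
tool_pos: [536.2, -167.5, 215.1]
tcp_rot: [-1.079, 1.564, -3.085]
contact_force: [0.8, -0.8, -0.6]
grip_width: 8.0
```

Call:
step_arm(
  targets=[
    [[0,0.006,-0.027,-6],[0,0.012,-0.054,-12],[0,0.018,-0.08,-18],[0,0.024,-0.107,-24],[0,0.031,-0.134,-29.7]],
  ],
)

```text
time: 6.03
tool_pos: [621.3, -57.7, 214.6]
tcp_rot: [-1.608, 1.564, -3.09]
contact_force: [-0.3, -0.6, 0.4]
grip_width: 8.0
```

Run:
```python
from h import *
go([640,37,190],4.8)
c=cap('wrist'); np.savez('w_cr.npz',**c); cv2.imwrite('pics/w3.png',c['color'][:,:,::-1])
W=wpts(c); hsv=cv2.cvtColor(c['color'],cv2.COLOR_RGB2HSV).astype(int)
a=np.radians(4.8); X=np.array([np.cos(a),np.sin(a)]);Y=np.array([-X[1],X[0]])
q=W[...,:2]-[650,39]; x=q@X;y=q@Y;z=W[...,2]
al=(abs(x)<60)&(abs(y)<60)&(z>70)&(z<150)&(hsv[...,1]<60)
k=al&(abs(y)<36)
for x0 in range(-30,50,4):
    m=k&(x>=x0)&(x<x0+4)
    if m.sum()>5: print(x0+2,m.sum(),np.percentile(z[m],[5,25,50,75,95]).round(1),int(np.median(hsv[...,2][m])))
for x0 in range(-20,40,6):
    m=al&(x>=x0)&(x<x0+6)
    if m.sum()>5: print('y',x0+3,np.percentile(y[m],[0,1,99,100]).round(1),m.sum())
```

```text
t 6.03 tcp [621.3 -57.7 214.6] jawyaw 5.05 xaxis [-0.007 -0.    -1.   ] F [-0.3 -0.6  0.4] grip 8.0 j6 -0.3
  shift [ 0.0245  0.0271 -0.0927] turn 0.25
-20 141 [ 78.  116.4 116.8 117.2 118.1] 210
-16 770 [ 78.9 115.6 117.2 118.  118.8] 228
-12 471 [107.3 109.1 111.3 113.7 115.4] 208
-8 414 [ 99.2 101.  103.1 105.1 106.8] 210
-4 432 [92.4 93.3 94.5 96.5 98.4] 218
0 526 [92.9 94.  94.6 95.3 96.2] 230
4 530 [95.  95.9 96.5 97.1 98. ] 231
8 561 [96.8 97.8 98.4 99.1 99.9] 232
12 552 [ 98.8  99.7 100.4 101.  101.8] 232
16 566 [100.4 101.5 102.2 102.9 103.8] 232
20 561 [102.5 103.4 104.1 104.7 105.7] 231
24 575 [104.4 105.3 106.  106.6 107.5] 233
28 520 [106.2 107.1 107.6 108.2 109. ] 232
32 59 [104.5 104.9 105.5 106.3 106.9] 183
y -17 [-58.  -47.8  51.2  58. ] 1176
y -11 [-49.5 -48.4  46.3  53.3] 874
y -5 [-48.3 -47.3  44.8  49.9] 821
y 1 [-57.8 -47.5  48.2  58.3] 1010
y 7 [-57.9 -48.4  49.8  58.2] 1063
y 13 [-57.  -44.4  44.3  56.9] 1047
y 19 [-44.9 -44.1  44.1  45.2] 1056
y 25 [-44.9 -44.2  43.8  44.9] 1069
y 31 [-44.9 -44.   44.   44.9] 363
```

View pics/w3.png

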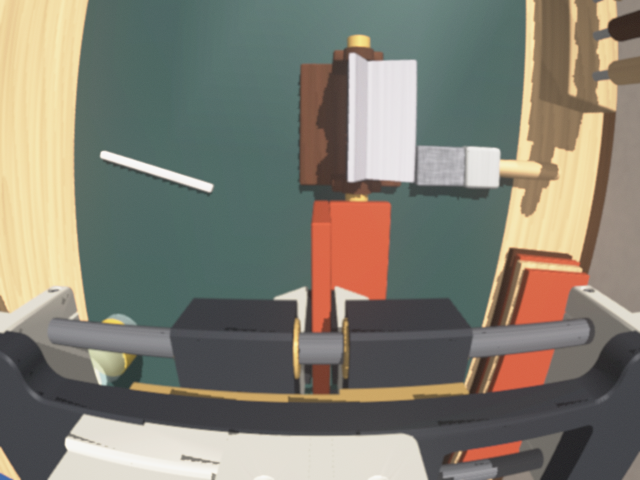

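Run:
```python
from h import *
c=dict(np.load('w_cr.npz')); W=wpts(c); hsv=cv2.cvtColor(c['color'],cv2.COLOR_RGB2HSV).astype(int)
a=np.radians(4.8); X=np.array([np.cos(a),np.sin(a)]);Y=np.array([-X[1],X[0]])
q=W[...,:2]-[650,39]; x=q@X;y=q@Y;z=W[...,2]
m=(x>0)&(x<28)&(abs(y)<40)&(z>88)&(z<112)&(hsv[...,2]>200)&(hsv[...,1]<60)
A=np.c_[x[m],y[m],np.ones(m.sum())]; s=np.linalg.lstsq(A,z[m],rcond=None)[0]; print('shallow',s,np.degrees(np.arctan(s[0])),'yaw corr',np.degrees(np.arctan(s[1]/s[0])))
m=(x>-14)&(x<-5)&(abs(y)<40)&(z>94)&(z<116)&(hsv[...,1]<60)
A=np.c_[z[m],y[m],np.ones(m.sum())]; s2=np.linalg.lstsq(A,x[m],rcond=None)[0]; print('steep x=',s2,np.degrees(np.arctan(-s2[0])),'yaw corr',np.degrees(np.arctan(-s2[1])))
zc=(s[2]+s[0]*s2[2])/(1-s[0]*s2[0]);print('corner',s2[2]+s2[0]*zc,zc)
red=((hsv[...,0]<12)|(hsv[...,0]>172))&(hsv[...,1]>130)
uv=np.zeros((480,640),bool);uv[195:300,300:400]=1
m=red&uv; print('red: y max',np.percentile(y[m],[98,99.5]), 'foot z',np.median(z[m&(x>-15)]).round(1),'x max',np.percentile(x[m],[99]))
t=bot.get_obs()['tool_pos']; print('tcp local',(t[:2]-[650,39])@X,(t[:2]-[650,39])@Y)
go([647.8,38.8,185],4.8)
```

```text
shallow [ 4.71335888e-01 -4.93375654e-04  9.46337190e+01] 25.236184323244675 yaw corr -0.0599749204949582
steep x= [-4.67698732e-01  2.82995710e-03  4.01338825e+01] 25.065432375558462 yaw corr -0.16214416538671048
corner -3.380893019913273 93.0401828282623
red: y max [nan nan] foot z 186.4 x max [nan]
tcp local -33.83642785552707 -90.12753368550976
t 6.08 tcp [623.8 -53.6 214.3] jawyaw 5.55 xaxis [-0.005  0.002 -1.   ] F [-1.8  2.3 -1. ] grip 7.7 j6 -0.31
  shift [ 0.0294  0.0329 -0.0896] turn 0.75
```

```bash
cat >> h.py <<'E'
def rail(c,cen=(650,39),yaw=4.8):
    W=wpts(c); hsv=cv2.cvtColor(c['color'],cv2.COLOR_RGB2HSV).astype(int)
    a=np.radians(yaw); X=np.array([np.cos(a),np.sin(a)]);Y=np.array([-X[1],X[0]])
    q=W[...,:2]-cen; x=q@X;y=q@Y;z=W[...,2]
    m=(x>0)&(x<28)&(abs(y)<40)&(z>88)&(z<112)&(hsv[...,2]>200)&(hsv[...,1]<60)
    s=np.linalg.lstsq(np.c_[x[m],y[m],np.ones(m.sum())],z[m],rcond=None)[0]
    m=(x>-14)&(x<-5)&(abs(y)<40)&(z>94)&(z<116)&(hsv[...,1]<60)
    s2=np.linalg.lstsq(np.c_[z[m],y[m],np.ones(m.sum())],x[m],rcond=None)[0]
    zc=(s[2]+s[0]*s2[2])/(1-s[0]*s2[0])
    m=(x>18)&(x<30)&(abs(y)<60)&(z>98)&(z<112)&(hsv[...,1]<60)
    print('corner',(s2[2]+s2[0]*zc).round(2),zc.round(2),'tilt',np.degrees(np.arctan(s[0])).round(1),'yaw',(yaw-np.degrees(np.arctan(s2[1]))).round(2),'y ends',np.percentile(y[m],[.5,99.5]).round(1))
    return x,y,z,hsv
E
python3 - <<'E'
from h import *
bot.capture('side'); a=bot.get_obs()['tool_pos']
c=cap('wrist'); print(a,bot.get_obs()['tool_pos'])
x,y,z,hsv=rail(c)
red=((hsv[...,0]<12)|(hsv[...,0]>172))&(hsv[...,1]>130)
uv=np.zeros((480,640),bool);uv[185:300,300:400]=1
m=red&uv&(z>100); print('red y max',np.nanpercentile(y[m],[98,99.5]), 'x',np.nanpercentile(x[m],[1,99]))
A=np.radians(4.8); X=np.array([np.cos(A),np.sin(A)]);Y=np.array([-X[1],X[0]])
t=bot.get_obs()['tool_pos'][:2]-[650,39]; print('tcp local',t@X,t@Y)
go([647.8,38.8,185],4.8)
E
```

```text
[622.42398984 -55.65096797 214.12594571] [621.34571963 -57.39306895 214.05570072]
corner -3.4 93.01 tilt 25.3 yaw 4.57 y ends [-44.8  44.4]
red y max [-46.97531156 -46.78547469] x [-38.86213331  -0.26744838]
tcp local -36.61974989693294 -93.65727650398662
t 6.18 tcp [621.3 -57.4 214.1] jawyaw 4.89 xaxis [-0.007 -0.    -1.   ] F [ 0.2 -0.  -0.5] grip 7.8 j6 -0.3
  shift [ 0.0288  0.0348 -0.0936] turn 0.09
```

Call:
step_arm(
  targets=[
    [[0,0.008,-0.023,0],[0,0.017,-0.047,0],[0,0.026,-0.07,0],[0.01,0.0348,-0.0936,0],[0.02,0.0348,-0.0936,0]],
  ],
)

```text
time: 6.6
tool_pos: [648.4, 42.0, 194.2]
tcp_rot: [-1.875, 1.565, 2.924]
contact_force: [-0.4, 0.6, -0.6]
grip_width: 7.9
```

Call:
step_arm(
  targets=[
    [[0.01,0,0,0],[0.02,0,0,0],[0.03,0,0,0],[0.035,0,0,0],[0.035,0,0,0]],
  ],
)

```text
time: 7.02
tool_pos: [647.3, 41.0, 157.5]
tcp_rot: [-1.797, 1.562, 3.0]
contact_force: [-0.2, -0.5, -0.9]
grip_width: 7.9
```

```bash
python3 -c "
from h import *
go([647.8,38.8,146],4.65)"
```

```text
t 7.02 tcp [647.3  41.  157.5] jawyaw 4.86 xaxis [-0.009  0.001 -1.   ] F [-0.2 -0.5 -0.9] grip 7.9 j6 -0.14
  shift [0.0115 0.0004 0.0022] turn 0.21
```

Call:
step_arm(
  targets=[
    [[0.002,0.0004,0.0022,0.2],[0.004,0.0004,0.0022,0.2],[0.006,0.0004,0.0022,0.2],[0.008,0.0004,0.0022,0.2],[0.009,0.0004,0.0022,0.2]],
  ],
)

```text
time: 7.43
tool_pos: [647.8, 38.8, 148.4]
tcp_rot: [-1.799, 1.562, 2.995]
contact_force: [0.5, -0.5, -1.0]
grip_width: 8.1
```

Call:
step_arm(
  targets=[
    [[0.001,0,0,0],[0.002,0,0,0],[0.003,0,0,0],[0.003,0,0,0],[0.003,0,0,0]],
  ],
)

```text
time: 7.85
tool_pos: [647.8, 38.9, 145.4]
tcp_rot: [-1.792, 1.562, 3.002]
contact_force: [-0.6, -0.0, -0.5]
grip_width: 8.0
```

```bash
python3 -c "
from h import *
go([647.8,38.8,145],4.65)"
```

```text
t 7.85 tcp [647.8  38.9 145.4] jawyaw 4.67 xaxis [-0.008  0.001 -1.   ] F [-0.6 -0.  -0.5] grip 8.0 j6 -0.14
  shift [0.0004 0.     0.0001] turn 0.02
```

Call:
step_arm(
  targets=[
    [[0.0005,0,0,0],[0.001,0,0,0],[0.0015,0,0,0],[0.002,0,0,0],[0.002,0,0,0]],
  ],
)

```text
time: 8.27
tool_pos: [647.8, 39.0, 144.4]
tcp_rot: [-1.808, 1.563, 2.986]
contact_force: [-2.9, 1.3, 5.3]
grip_width: 7.7
```

```bash
python3 -c "
from h import *
go([647.8,38.8,144],4.65)"
```

```text
t 8.27 tcp [647.8  39.  144.4] jawyaw 4.67 xaxis [-0.008  0.001 -1.   ] F [-2.9  1.3  5.3] grip 7.7 j6 -0.14
  shift [0.0004 0.     0.0002] turn 0.02
```

Call:
step_arm(
  targets=[
    [[0,0,0,0],[0,0,0,0],[0,0,0,0],[0,0,0,0],[0,0,0,0]],
  ],
  jaw=0.8,
)

```text
time: 8.68
tool_pos: [647.7, 38.9, 144.1]
tcp_rot: [-1.802, 1.563, 2.992]
contact_force: [0.3, 0.0, -0.6]
grip_width: 18.4
```

Call:
step_arm(
  targets=[
    [[0,0,0,0],[0,0,0,0],[0,0,0,0],[0,0,0,0],[0,0,0,0]],
  ],
  jaw=0.6,
)

```text
time: 9.1
tool_pos: [647.7, 38.9, 144.1]
tcp_rot: [-1.8, 1.563, 2.994]
contact_force: [-0.0, 0.5, 0.2]
grip_width: 36.7
```

Call:
step_arm(
  targets=[
    [[0,0,0,0],[0,0,0,0],[0,0,0,0],[0,0,0,0],[0,0,0,0]],
  ],
  jaw=0.3,
)

```text
time: 9.52
tool_pos: [647.8, 38.9, 144.2]
tcp_rot: [-1.801, 1.563, 2.993]
contact_force: [-0.5, -0.1, 0.1]
grip_width: 62.6
```

Call:
step_arm(
  targets=[
    [[-0.02,0,0,0],[-0.04,0,0.01,0],[-0.07,0,0.04,0],[-0.09,0,0.08,0],[-0.09,0,0.09,0]],
  ],
)

```text
time: 9.93
tool_pos: [657.7, -55.3, 239.0]
tcp_rot: [0.071, 1.568, -1.421]
contact_force: [-0.4, 0.2, 0.1]
grip_width: 64.3
```

Call:
step_arm(
  targets=[
    [[0,0,0,0],[0,0,0,0],[0,0,0,0],[0,0,0,0],[0,0,0,0]],
  ],
  jaw=1.0,
)

```text
time: 10.35
tool_pos: [657.3, -53.6, 238.0]
tcp_rot: [-0.838, 1.569, -2.327]
contact_force: [0.1, 0.9, 0.7]
grip_width: 35.7
```

Run:
```python
from h import *
c=cap('wrist'); s=bot.capture('side')
im=np.hstack([cv2.resize(c['color'][20:260,240:480],(400,400)),cv2.resize(s['color'][210:300,300:390],(400,400))])
cv2.imwrite('pics/r1.png',im[:,:,::-1])
go([647.8,38.8,144],4.65)
```

```text
t 10.45 tcp [657.5 -54.  238.3] jawyaw 4.64 xaxis [-0.001 -0.002 -1.   ] F [0.1 0.2 0.5] grip 27.7 j6 -0.28
  shift [ 0.0941 -0.0021 -0.0935] turn -0.01
```

View pics/r1.png

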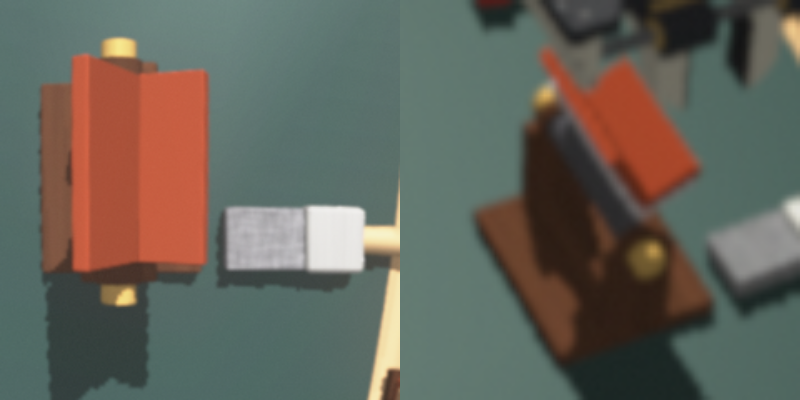

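The red guard tipped into the V; both views show it seated (crop left: edges (80,60)-(205,270)). I'll measure how far home it is.

```bash
cat >> h.py <<'E'
def guard(c,ic,leg,colr,cen=(650,39),yaw=4.65,t=25.1,foot=40):
    """inner faces of guard vs expected inner corner ic (local x,z); leg: tall-leg length"""
    W=wpts(c); hsv=cv2.cvtColor(c['color'],cv2.COLOR_RGB2HSV).astype(int)
    a=np.radians(yaw); X=np.array([np.cos(a),np.sin(a)]);Y=np.array([-X[1],X[0]])
    q=W[...,:2]-cen; x=q@X-ic[0];y=q@Y;z=W[...,2]-ic[1]; T=np.radians(t)
    u=x*np.cos(T)+z*np.sin(T); w=-x*np.sin(T)+z*np.cos(T)   # in V axes, 0 at expected inner corner
    ok=colr(hsv)&(abs(y)<60)
    m=ok&(u>6)&(u<foot-14)&(abs(w)<9)&(abs(y)<38); s=np.linalg.lstsq(np.c_[u[m],y[m],np.ones(m.sum())],w[m],rcond=None)[0]
    print('foot w=',s[2].round(2),'slope deg',np.degrees(s[:2]).round(2),m.sum(),'y ends',np.percentile(y[ok&(u>10)&(u<28)&(abs(w)<9)],[.5,99.5]).round(1), 'u max',np.percentile(u[ok&(abs(w)<4)&(abs(y)<38)&(u<60)],99.5).round(1))
    m=ok&(w>6)&(w<leg-14)&(abs(u)<9)&(abs(y)<38); s=np.linalg.lstsq(np.c_[w[m],y[m],np.ones(m.sum())],u[m],rcond=None)[0]
    print('leg u=',s[2].round(2),'slope deg',np.degrees(s[:2]).round(2),m.sum(),'y ends',np.percentile(y[ok&(w>10)&(w<leg-12)&(abs(u)<9)],[.5,99.5]).round(1),'w max',np.percentile(w[ok&(abs(y)<38)&(u<4)&(u>-12)&(w<90)],99.5).round(1))
redm=lambda h:((h[...,0]<12)|(h[...,0]>172))&(h[...,1]>120)
palem=lambda h:(h[...,0]>12)&(h[...,0]<35)&(h[...,2]>80)
E
python3 - <<'E'
from h import *
c=cap('wrist'); guard(c,(0.45,103.6),55,redm)
# press target: tip bottom centre so that 19 wide finger wedges
go([650.5,39,180],4.65-90)
E
```

```text
foot w= 0.14 slope deg [-0.02 -0.05] 2358 y ends [-44.1  44.4] u max 33.0
leg u= 0.58 slope deg [-0.31  0.1 ] 2267 y ends [-43.8  44.2] w max 48.4
t 10.5 tcp [657.6 -54.3 238.5] jawyaw 4.62 xaxis [-0.001 -0.002 -1.   ] F [ 0.4 -0.6  0.5] grip 23.4 j6 -0.28
  shift [ 0.0583  0.0005 -0.0937] turn 89.97
```

Call:
step_arm(
  targets=[
    [[0,0.002,-0.02,7],[0,0.004,-0.04,14],[0,0.006,-0.06,21],[0,0.008,-0.08,28],[0,0.008,-0.0937,35]],
  ],
)

```text
time: 10.92
tool_pos: [657.9, 42.1, 238.1]
tcp_rot: [0.051, 1.569, -2.055]
contact_force: [-0.4, -0.4, 0.2]
grip_width: 0.2
```

Call:
step_arm(
  targets=[
    [[0,0,0,7],[0,0,0,14],[0,0,0,21],[0,0,0,28],[0,0,0,35]],
  ],
)

```text
time: 11.33
tool_pos: [657.8, 42.6, 237.9]
tcp_rot: [0.515, 1.569, -2.207]
contact_force: [0.5, -0.0, 0.2]
grip_width: 0.6
```

Call:
step_arm(
  targets=[
    [[0.02,0,0,7],[0.04,0,0,14],[0.06,0,0,20],[0.08,0,0,20],[0.085,0,0,20]],
  ],
)

```text
time: 11.75
tool_pos: [655.8, 43.0, 149.1]
tcp_rot: [0.072, 1.563, -2.998]
contact_force: [-1.2, 0.5, -0.8]
grip_width: 0.5
```

```bash
python3 -c "
from h import *
go([658,39.6,125],94.65)"
```

```text
t 11.75 tcp [655.8  43.  149.1] jawyaw -85.92 xaxis [-0.007 -0.001 -1.   ] F [-1.2  0.5 -0.8] grip 0.5 j6 1.45
  shift [ 0.0241  0.0035 -0.0022] turn -0.57
```

Call:
step_arm(
  targets=[
    [[0.006,0.0035,-0.0022,-0.5],[0.012,0.0035,-0.0022,-0.5],[0.018,0.0035,-0.0022,-0.5],[0.024,0.0035,-0.0022,-0.5],[0.029,0.0035,-0.0022,-0.5]],
  ],
)

```text
time: 12.17
tool_pos: [658.2, 39.6, 120.1]
tcp_rot: [0.083, 1.564, -2.979]
contact_force: [-0.3, -0.7, 0.3]
grip_width: 0.4
```

Call:
step_arm(
  targets=[
    [[0.001,0,0,0],[0.002,0,0,0],[0.003,0,0,0],[0.004,0,0,0],[0.005,0,0,0]],
  ],
)

```text
time: 12.58
tool_pos: [658.4, 39.6, 115.4]
tcp_rot: [0.109, 1.565, -2.952]
contact_force: [-0.5, 0.4, -0.0]
grip_width: 0.4
```

```bash
python3 -c "
from h import *
go([656.5,39.5,112],94.65)"
```

```text
t 12.58 tcp [658.4  39.6 115.4] jawyaw -85.42 xaxis [-0.006 -0.001 -1.   ] F [-0.5  0.4 -0. ] grip 0.4 j6 1.44
  shift [ 0.0034 -0.      0.0019] turn -0.07
```

Call:
step_arm(
  targets=[
    [[0.001,0,0,0],[0.002,0,0,0],[0.003,0,0,0],[0.0035,0,0,0],[0.0035,0,0,0]],
  ],
)

```text
time: 13.0
tool_pos: [658.3, 39.6, 111.8]
tcp_rot: [0.108, 1.565, -2.954]
contact_force: [-0.6, -0.3, 0.8]
grip_width: 0.5
```

Call:
step_arm(
  targets=[
    [[0.0005,0,0.0005,0],[0.001,0,0.001,0],[0.0015,0,0.0015,0],[0.0015,0,0.002,0],[0.0015,0,0.002,0]],
  ],
)

```text
time: 13.42
tool_pos: [656.9, 39.5, 110.7]
tcp_rot: [0.184, 1.567, -2.878]
contact_force: [2.5, 1.0, 2.0]
grip_width: 0.6
```

Contact now on both faces; pressing a little further toward the robot and down.

Call:
step_arm(
  targets=[
    [[0,0,0.0005,0],[0.0005,0,0.001,0],[0.001,0,0.0015,0],[0.001,0,0.0015,0],[0.001,0,0.0015,0]],
  ],
)

```text
time: 13.83
tool_pos: [656.6, 39.4, 110.6]
tcp_rot: [0.868, 1.57, -2.193]
contact_force: [5.6, 0.4, 3.4]
grip_width: 0.5
```

Call:
step_arm(
  targets=[
    [[0,0,0.0005,0],[0.0005,0,0.001,0],[0.001,0,0.001,0],[0.001,0,0.001,0],[0.001,0,0.001,0]],
  ],
)

```text
time: 14.25
tool_pos: [656.6, 39.4, 110.5]
tcp_rot: [2.637, 1.568, -0.424]
contact_force: [4.8, 0.5, 4.6]
grip_width: 0.5
```

Call:
step_arm(
  targets=[
    [[-0.003,0,-0.003,0],[-0.03,0,-0.003,0],[-0.06,0,-0.003,0],[-0.09,0,0.02,0],[-0.12,0,0.05,0]],
  ],
)

```text
time: 14.67
tool_pos: [606.1, 35.4, 229.4]
tcp_rot: [0.409, 1.569, -2.653]
contact_force: [-0.4, -0.5, 0.5]
grip_width: 0.1
```

Call:
step_arm(
  targets=[
    [[0,0,0.02,0],[0,0,0.035,0],[0,0,0.035,0],[0,0,0.035,0],[0,0,0.035,0]],
  ],
)

```text
time: 15.08
tool_pos: [571.4, 32.6, 228.9]
tcp_rot: [0.215, 1.567, -2.847]
contact_force: [0.5, 1.1, -0.4]
grip_width: 0.5
```

Run:
```python
from h import *
c=cap('wrist'); guard(c,(0.45,103.6),55,redm); np.savez('w_r2.npz',**c)
go([480,240,250],-18)
W=wpts(c);hsv=cv2.cvtColor(c['color'],cv2.COLOR_RGB2HSV).astype(int)
k=(W[...,0]>460)&(W[...,0]<600)&(W[...,1]>220)&(W[...,1]<350)&(W[...,2]>72)&(W[...,2]<86); print(k.sum())
if k.sum()>50: print(rect(W[k]))
```

```text
foot w= -0.02 slope deg [0.51 0.03] 2554 y ends [-44.1  44.3] u max 32.4
leg u= 0.08 slope deg [-0.22  0.09] 2418 y ends [-44.   44.5] w max 48.1
t 15.13 tcp [571.6  32.6 228.7] jawyaw -85.42 xaxis [-0.003 -0.001 -1.   ] F [0.5 0.4 0.5] grip 0.6 j6 1.41
  shift [-0.0212 -0.214   0.0749] turn -67.42
767
[523.7 296.4  90.1   9.6  70.5]
```

Call:
step_arm(
  targets=[
    [[0,-0.04,0.01,-6.7],[0,-0.08,0.02,-13.4],[0,-0.12,0.03,-20],[0,-0.16,0.04,-27],[0,-0.2,0.05,-34]],
  ],
  jaw=0.6,
)

```text
time: 15.55
tool_pos: [505.5, 229.8, 228.0]
tcp_rot: [-0.403, 1.566, -2.865]
contact_force: [1.0, 0.7, -0.2]
grip_width: 29.1
```

Call:
step_arm(
  targets=[
    [[0,0,0,-6.7],[0,0,0,-13.4],[0,0,0,-20],[0,0,0,-27],[0,0,0,-33]],
  ],
)

```text
time: 15.97
tool_pos: [506.0, 230.2, 227.1]
tcp_rot: [-0.961, 1.565, -2.841]
contact_force: [0.3, 0.4, -0.3]
grip_width: 36.7
```

Call:
step_arm(
  targets=[
    [[0,0,0,0],[0,0,0,0],[0,0,0,0],[0,0,0,0],[0,0,0,0]],
  ],
)

```text
time: 16.38
tool_pos: [506.1, 230.2, 226.9]
tcp_rot: [-0.961, 1.564, -2.842]
contact_force: [-0.0, 1.1, -0.4]
grip_width: 36.7
```

Run:
```python
from h import *
bot.capture('side');o=bot.get_obs()['tool_pos'];c=cap('wrist'); print(o,bot.get_obs()['tool_pos'])
cv2.imwrite('pics/w4.png',c['color'][:,:,::-1])
W=wpts(c)
def s(z0,z1,x0=460,x1=600,y0=210,y1=345):
    k=(W[...,0]>x0)&(W[...,0]<x1)&(W[...,1]>y0)&(W[...,1]<y1)&(W[...,2]>z0)&(W[...,2]<z1); v,u=np.where(k); print(k.sum(),rect(W[k]),np.median(W[k][:,2]).round(1),u.min(),u.max(),v.min(),v.max())
s(72,86); s(5,13)
k=(W[...,2]>100)&(W[...,2]<200)&(W[...,0]<620)&(W[...,1]>330)&(W[...,1]<450); print('bottle',np.nanpercentile(W[k],[2,98],axis=0).round())
go([523,293,110],-19)
```

```text
[506.02949698 230.16914169 227.00021844] [505.99048542 230.17418597 227.07409128]
1048 [523.  296.8  89.6   8.8  70.2] 80.9 311 323 96 204
2818 [516.5 300.   90.5  87.8  69.9] 9.0 267 354 105 193
bottle [[537. 364. 103.]
 [581. 402. 172.]]
t 16.48 tcp [506.  230.2 227.1] jawyaw -17.77 xaxis [-0.006 -0.002 -1.   ] F [-0.9  0.7 -1.5] grip 36.8 j6 0.6
  shift [ 0.1169 -0.0024 -0.0654] turn 1.23
```

View pics/w4.png

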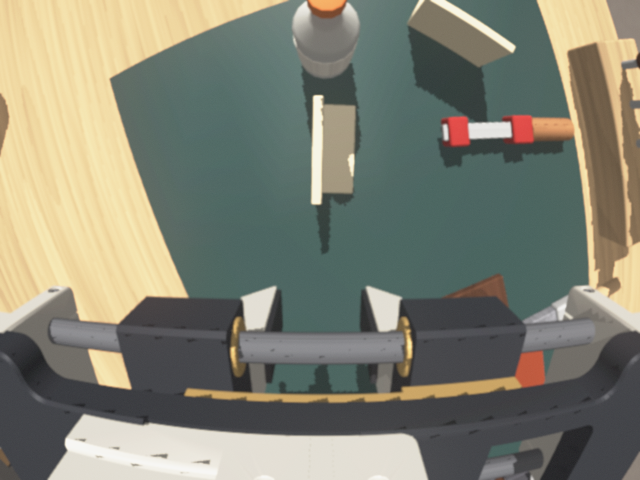

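Call:
step_arm(
  targets=[
    [[0,-0.001,-0.02,1],[0.01,-0.002,-0.04,2],[0.03,-0.0036,-0.0688,2],[0.065,-0.0036,-0.0688,2],[0.1,-0.0036,-0.0688,2]],
  ],
)

```text
time: 16.9
tool_pos: [523.7, 298.3, 126.6]
tcp_rot: [-1.103, 1.568, -3.018]
contact_force: [0.6, 0.2, -0.6]
grip_width: 37.0
```

Call:
step_arm(
  targets=[
    [[0,0,0,0],[0,0,0,0],[0,0,0,0],[0,0,0,0],[0,0,0,0]],
  ],
)

```text
time: 17.32
tool_pos: [525.0, 298.5, 129.1]
tcp_rot: [2.68, 1.569, 0.765]
contact_force: [-0.4, -0.5, 0.8]
grip_width: 36.8
```

```bash
python3 -c "
from h import *
go([523,296.8,60],-19.8)"
```

```text
t 17.32 tcp [525.  298.5 129.1] jawyaw -19.73 xaxis [ 0.001  0.001 -1.   ] F [-0.4 -0.5  0.8] grip 36.8 j6 0.73
  shift [ 0.0691 -0.0013  0.0024] turn 0.07
```

Call:
step_arm(
  targets=[
    [[0.015,-0.0013,0.0024,0],[0.03,-0.0013,0.0024,0],[0.045,-0.0013,0.0024,0],[0.06,-0.0013,0.0024,0],[0.065,-0.0013,0.0024,0]],
  ],
)

```text
time: 17.73
tool_pos: [522.8, 296.5, 63.6]
tcp_rot: [2.925, 1.57, 1.01]
contact_force: [0.4, -0.1, 0.6]
grip_width: 36.6
```

Call:
step_arm(
  targets=[
    [[0,0,0,0],[0,0,0,0],[0,0,0,0],[0,0,0,0],[0,0,0,0]],
  ],
)

```text
time: 18.15
tool_pos: [523.2, 296.7, 64.5]
tcp_rot: [2.577, 1.568, 0.661]
contact_force: [-0.6, -1.0, 0.2]
grip_width: 36.8
```

```bash
python3 -c "
from h import *
go([523,296.8,60],-19.8)"
```

```text
t 18.15 tcp [523.2 296.7  64.5] jawyaw -19.75 xaxis [ 0.002  0.002 -1.   ] F [-0.6 -1.   0.2] grip 36.8 j6 0.73
  shift [ 0.0045 -0.0003 -0.    ] turn 0.05
```

Call:
step_arm(
  targets=[
    [[0.003,0,0,0],[0.003,0,0,0],[0.003,0,0,0],[0.003,0,0,0],[0.003,0,0,0]],
  ],
  jaw=1.0,
)

```text
time: 18.57
tool_pos: [523.2, 296.7, 61.5]
tcp_rot: [2.585, 1.568, 0.669]
contact_force: [0.5, -0.1, 0.7]
grip_width: 7.9
```

Call:
step_arm(
  targets=[
    [[0,0,0,0],[0,0,0,0],[0,0,0,0],[0,0,0,0],[0,0,0,0]],
  ],
)

```text
time: 18.98
tool_pos: [523.2, 296.7, 61.5]
tcp_rot: [2.581, 1.568, 0.665]
contact_force: [-0.4, -0.8, -0.1]
grip_width: 7.8
```

Call:
step_arm(
  targets=[
    [[-0.03,0,0,0],[-0.06,0,0,0],[-0.09,0,0,0],[-0.12,0,0,0],[-0.15,0,0,0]],
  ],
)

```text
time: 19.4
tool_pos: [522.5, 296.3, 212.8]
tcp_rot: [2.65, 1.569, 0.734]
contact_force: [0.7, 0.5, -1.4]
grip_width: 8.0
```

Call:
step_arm(
  targets=[
    [[-0.02,0,0,0],[-0.035,0,0,0],[-0.035,0,0,0],[-0.035,0,0,0],[-0.035,0,0,0]],
  ],
)

```text
time: 19.82
tool_pos: [521.8, 296.0, 246.1]
tcp_rot: [-1.592, 1.57, 2.776]
contact_force: [-0.6, 0.3, -1.4]
grip_width: 7.6
```

```bash
python3 -c "
from h import *
go([651.8,39.2,240],4.65)"
```

```text
t 19.82 tcp [521.8 296.  246.1] jawyaw -19.76 xaxis [-0.001  0.    -1.   ] F [-0.6  0.3 -1.4] grip 7.6 j6 0.73
  shift [0.0059 0.2091 0.1977] turn -24.41
```

Call:
step_arm(
  targets=[
    [[0,0.021,0.02,0],[0,0.042,0.04,0],[0,0.063,0.06,0],[0,0.084,0.08,0],[0,0.105,0.099,0]],
  ],
)

```text
time: 20.23
tool_pos: [586.9, 165.9, 243.9]
tcp_rot: [-1.167, 1.566, -3.082]
contact_force: [1.0, 0.4, -1.6]
grip_width: 7.9
```

Call:
step_arm(
  targets=[
    [[0,0.025,0.024,-5],[0,0.05,0.047,-10],[0,0.075,0.071,-15],[0,0.1,0.094,-20],[0,0.104,0.0985,-24.4]],
  ],
)

```text
time: 20.65
tool_pos: [652.7, 32.5, 240.6]
tcp_rot: [-1.377, 1.563, -2.867]
contact_force: [-1.2, -0.3, -1.0]
grip_width: 7.9
```

Call:
step_arm(
  targets=[
    [[0,0,0,0],[0,0,0,0],[0,0,0,0],[0,0,0,0],[0,0,0,0]],
  ],
)

```text
time: 21.07
tool_pos: [652.3, 33.9, 240.6]
tcp_rot: [-1.406, 1.563, -2.895]
contact_force: [0.2, 0.1, -0.3]
grip_width: 7.7
```

```bash
python3 -c "
from h import *
go([651.8,39.2,182],4.65)"
```

```text
t 21.07 tcp [652.3  33.9 240.6] jawyaw 4.68 xaxis [-0.008 -0.002 -1.   ] F [ 0.2  0.1 -0.3] grip 7.7 j6 -0.15
  shift [ 0.0586  0.0004 -0.0054] turn 0.03
```

Call:
step_arm(
  targets=[
    [[0,0.0004,-0.0054,0],[0.01,0.0004,-0.0054,0],[0.025,0.0004,-0.0054,0],[0.04,0.0004,-0.0054,0],[0.052,0.0004,-0.0054,0]],
  ],
)

```text
time: 21.48
tool_pos: [651.2, 40.0, 186.9]
tcp_rot: [-1.454, 1.562, -2.943]
contact_force: [-0.2, 1.0, -1.1]
grip_width: 7.9
```

Call:
step_arm(
  targets=[
    [[0,0,0,0],[0,0,0,0],[0,0,0,0],[0,0,0,0],[0,0,0,0]],
  ],
)

```text
time: 21.9
tool_pos: [651.7, 40.1, 187.9]
tcp_rot: [-1.387, 1.563, -2.875]
contact_force: [0.4, 0.6, -1.2]
grip_width: 7.7
```

```bash
python3 -c "
from h import *
go([651.8,39.2,178],4.65)"
```

```text
t 21.9 tcp [651.7  40.1 187.9] jawyaw 4.72 xaxis [-0.007 -0.002 -1.   ] F [ 0.4  0.6 -1.2] grip 7.7 j6 -0.14
  shift [0.0099 0.0001 0.0009] turn 0.07
```

Call:
step_arm(
  targets=[
    [[0.002,0.0003,0.001,0],[0.004,0.0003,0.001,0],[0.006,0.0003,0.001,0],[0.008,0.0003,0.001,0],[0.0085,0.0003,0.001,0]],
  ],
)

```text
time: 22.32
tool_pos: [651.7, 39.0, 178.8]
tcp_rot: [-1.425, 1.562, -2.914]
contact_force: [-0.4, -0.9, -1.0]
grip_width: 7.7
```

Call:
step_arm(
  targets=[
    [[0.0005,0,0,0],[0.001,0,0,0],[0.0015,0,0,0],[0.002,0,0,0],[0.0025,0,0,0]],
  ],
)

```text
time: 22.73
tool_pos: [652.3, 39.0, 177.4]
tcp_rot: [-1.327, 1.565, -2.816]
contact_force: [-0.1, -0.6, 6.5]
grip_width: 7.7
```

```bash
python3 -c "
from h import *
go([651.8,39.2,177],4.65)"
```

```text
t 22.73 tcp [652.3  39.  177.4] jawyaw 4.71 xaxis [-0.006 -0.002 -1.   ] F [-0.1 -0.6  6.5] grip 7.7 j6 -0.14
  shift [ 0.0004 -0.0005 -0.0002] turn 0.06
```

Call:
step_arm(
  targets=[
    [[0,0,0,0],[0,0,0,0],[0,0,0,0],[0,0,0,0],[0,0,0,0]],
  ],
  jaw=0.8,
)

```text
time: 23.15
tool_pos: [652.2, 39.0, 177.1]
tcp_rot: [-1.359, 1.564, -2.847]
contact_force: [-0.4, -0.6, -0.9]
grip_width: 18.0
```

Call:
step_arm(
  targets=[
    [[0,0,0,0],[0,0,0,0],[0,0,0,0],[0,0,0,0],[0,0,0,0]],
  ],
  jaw=0.6,
)

```text
time: 23.57
tool_pos: [652.2, 39.0, 177.1]
tcp_rot: [-1.36, 1.564, -2.849]
contact_force: [-0.3, -0.4, -0.2]
grip_width: 36.4
```

Call:
step_arm(
  targets=[
    [[0,0,0,0],[0,0,0,0],[0,0,0,0],[0,0,0,0],[0,0,0,0]],
  ],
  jaw=0.4,
)

```text
time: 23.98
tool_pos: [652.2, 39.0, 177.1]
tcp_rot: [-1.358, 1.564, -2.847]
contact_force: [-0.1, 1.6, -0.8]
grip_width: 54.7
```

Call:
step_arm(
  targets=[
    [[0,0,0,0],[0,0,0,0],[0,0,0,0],[0,0,0,0],[0,0,0,0]],
  ],
  jaw=0.1,
)

```text
time: 24.4
tool_pos: [652.3, 39.0, 177.2]
tcp_rot: [-1.346, 1.564, -2.834]
contact_force: [0.1, -0.2, -0.3]
grip_width: 81.3
```

Call:
step_arm(
  targets=[
    [[-0.02,0,0,0],[-0.04,0,0,0],[-0.06,0,0.03,0],[-0.075,0,0.07,0],[-0.075,0,0.095,0]],
  ],
)

```text
time: 24.82
tool_pos: [661.9, -57.9, 256.4]
tcp_rot: [0.031, 1.566, -1.458]
contact_force: [0.7, 0.2, 0.8]
grip_width: 82.4
```

Call:
step_arm(
  targets=[
    [[0,0,0,0],[0,0,0,0],[0,0,0,0],[0,0,0,0],[0,0,0,0]],
  ],
  jaw=1.0,
)

```text
time: 25.23
tool_pos: [661.7, -56.5, 256.0]
tcp_rot: [-0.182, 1.567, -1.669]
contact_force: [-0.1, -0.4, -0.8]
grip_width: 53.9
```

Run:
```python
from h import *
c=cap('wrist'); s=bot.capture('side'); c=cap('wrist')
guard(c,(0.45+3.85,103.6+10.6),80,palem)
im=np.hstack([cv2.resize(c['color'][20:260,240:480],(400,400)),cv2.resize(s['color'][210:300,300:390],(400,400))])
cv2.imwrite('pics/p1.png',im[:,:,::-1])
go([651.8,39.2,230],94.65)
```

```text
foot w= 0.13 slope deg [ 0.57 -0.02] 2246 y ends [-44.4  44.6] u max 32.6
leg u= 0.18 slope deg [-0.46  0.08] 4287 y ends [-44.2  44.3] w max 73.2
t 25.38 tcp [661.8 -56.9 256.2] jawyaw 4.8 xaxis [ 0.    -0.004 -1.   ] F [ 0.2 -0.3 -1. ] grip 42.0 j6 -0.28
  shift [ 0.0258 -0.0019 -0.0967] turn -89.85
```

View pics/p1.png

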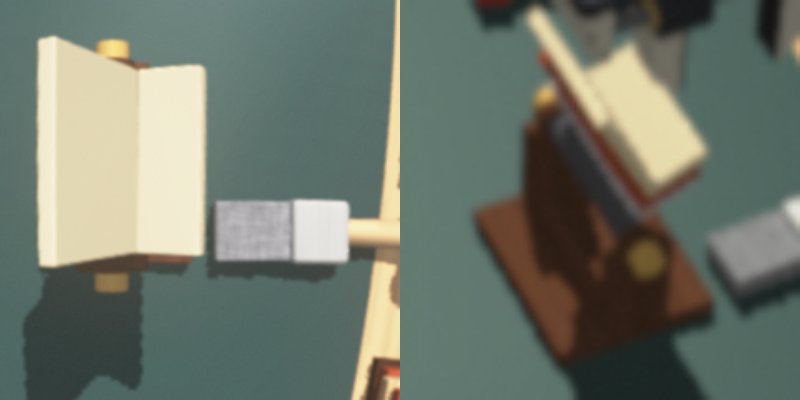

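Call:
step_arm(
  targets=[
    [[0,0.002,-0.02,7],[0,0.004,-0.04,14],[0,0.006,-0.06,21],[0,0.0085,-0.08,28],[0,0.0085,-0.0972,35]],
  ],
)

```text
time: 25.8
tool_pos: [662.2, 42.5, 255.6]
tcp_rot: [0.525, 1.567, -1.578]
contact_force: [-0.3, 0.5, -0.2]
grip_width: 8.3
```

Call:
step_arm(
  targets=[
    [[0,0,0,7],[0,0,0,14],[0,0,0,21],[0,0,0,28],[0,0,0,35]],
  ],
)

```text
time: 26.22
tool_pos: [662.1, 43.1, 255.5]
tcp_rot: [1.094, 1.567, -1.625]
contact_force: [-0.1, 0.7, 0.8]
grip_width: 0.3
```

Call:
step_arm(
  targets=[
    [[0.02,0,0,7],[0.04,0,0,14],[0.06,0,0,20],[0.08,0,0,20],[0.09,0,0,20]],
  ],
)

```text
time: 26.63
tool_pos: [660.8, 43.3, 162.7]
tcp_rot: [0.623, 1.565, -2.445]
contact_force: [-0.2, -1.0, -0.4]
grip_width: 0.5
```

```bash
python3 -c "
from h import *
go([662.5,39.8,131],94.65)"
```

```text
t 26.63 tcp [660.8  43.3 162.7] jawyaw -85.75 xaxis [-0.004 -0.004 -1.   ] F [-0.2 -1.  -0.4] grip 0.5 j6 1.45
  shift [ 0.0317  0.0035 -0.0016] turn -0.4
```

Call:
step_arm(
  targets=[
    [[0.008,0.0035,-0.0016,-0.4],[0.016,0.0035,-0.0016,-0.4],[0.024,0.0035,-0.0016,-0.4],[0.03,0.0035,-0.0016,-0.4],[0.034,0.0035,-0.0016,-0.4]],
  ],
)

```text
time: 27.05
tool_pos: [662.5, 39.8, 128.3]
tcp_rot: [0.629, 1.565, -2.432]
contact_force: [-0.4, -0.3, -0.3]
grip_width: 0.3
```

Call:
step_arm(
  targets=[
    [[0.001,0,0,0],[0.002,0,0,0],[0.003,0,0,0],[0.004,0,0,0],[0.005,0,0,0]],
  ],
)

```text
time: 27.47
tool_pos: [662.7, 39.8, 123.7]
tcp_rot: [0.738, 1.566, -2.322]
contact_force: [0.0, -0.2, -0.1]
grip_width: 0.7
```

```bash
python3 -c "
from h import *
go([660.5,39.7,121.1],94.65)"
```

```text
t 27.47 tcp [662.7  39.8 123.7] jawyaw -85.34 xaxis [-0.003 -0.004 -1.   ] F [ 0.  -0.2 -0.1] grip 0.7 j6 1.44
  shift [ 0.0026 -0.0001  0.0022] turn 0.01
```

Call:
step_arm(
  targets=[
    [[0.0005,0,0.0005,0],[0.001,0,0.001,0],[0.0015,0,0.0015,0],[0.002,0,0.002,0],[0.0025,0,0.0022,0]],
  ],
)

```text
time: 27.88
tool_pos: [660.8, 39.7, 121.6]
tcp_rot: [0.927, 1.567, -2.133]
contact_force: [-0.4, 0.4, 1.1]
grip_width: 0.4
```

Call:
step_arm(
  targets=[
    [[0.0003,0,0.0005,0],[0.0006,0,0.001,0],[0.001,0,0.0012,0],[0.001,0,0.0012,0],[0.001,0,0.0012,0]],
  ],
)

```text
time: 28.3
tool_pos: [660.4, 39.5, 121.3]
tcp_rot: [1.508, 1.567, -1.552]
contact_force: [3.5, 0.9, 4.4]
grip_width: 0.4
```

Call:
step_arm(
  targets=[
    [[0,0,0.0005,0],[0.0005,0,0.001,0],[0.001,0,0.0012,0],[0.001,0,0.0012,0],[0.001,0,0.0012,0]],
  ],
)

```text
time: 28.72
tool_pos: [660.3, 39.5, 121.3]
tcp_rot: [2.223, 1.566, -0.838]
contact_force: [4.4, 1.7, 5.8]
grip_width: 0.4
```

Call:
step_arm(
  targets=[
    [[-0.003,0,-0.003,0],[-0.03,0,-0.003,0],[-0.06,0,-0.003,0],[-0.09,0,0.02,0],[-0.12,0,0.05,0]],
  ],
)

```text
time: 29.13
tool_pos: [609.8, 35.8, 239.8]
tcp_rot: [1.181, 1.567, -1.88]
contact_force: [-0.1, -0.1, 1.1]
grip_width: 0.6
```

Call:
step_arm(
  targets=[
    [[0,0,0.02,0],[0,0,0.04,0],[0,0,0.05,0],[0,0,0.05,0],[0,0,0.05,0]],
  ],
)

```text
time: 29.55
tool_pos: [559.3, 31.7, 239.6]
tcp_rot: [0.812, 1.566, -2.248]
contact_force: [0.4, 0.2, 1.2]
grip_width: 0.4
```

Call:
step_arm(
  targets=[
    [[0,0,0,0],[0,0,0,0],[0,0,0,0],[0,0,0,0],[0,0,0,0]],
  ],
)

```text
time: 29.97
tool_pos: [559.5, 31.7, 239.3]
tcp_rot: [0.711, 1.566, -2.349]
contact_force: [0.3, 0.3, 0.6]
grip_width: 0.4
```

Run:
```python
from h import *
old={n:dict(np.load(f'last_{n}.npz')) for n in('top','side')}
bot.capture('side'); c=cap('wrist'); s=bot.capture('side'); t=bot.capture('top')
guard(c,(0.45+3.85,103.6+10.6),80,palem)
cv2.imwrite('pics/fin.png',np.hstack([cv2.resize(s['color'][210:300,300:390],(400,400)),cv2.resize(c['color'][0:260,200:460],(400,400))])[:,:,::-1])
# bystanders: image changes
d=cv2.absdiff(t['color'],old['top']['color']).max(-1)>60; n,l,st,cen=cv2.connectedComponentsWithStats(d.astype(np.uint8))
print([(tuple(cen[i].astype(int)),st[i,4]) for i in range(1,n) if st[i,4]>25])
go([571,33,230],94.65)
```

```text
foot w= 0.14 slope deg [ 0.04 -0.  ] 2603 y ends [-44.1  44.7] u max 32.5
leg u= 0.1 slope deg [-0.27  0.08] 4224 y ends [-43.9  44.3] w max 73.2
[((np.int64(318), np.int64(188)), np.int32(118)), ((np.int64(350), np.int64(191)), np.int32(323)), ((np.int64(361), np.int64(192)), np.int32(162)), ((np.int64(327), np.int64(189)), np.int32(143)), ((np.int64(327), np.int64(210)), np.int32(314)), ((np.int64(360), np.int64(220)), np.int32(85)), ((np.int64(326), np.int64(222)), np.int32(71)), ((np.int64(317), np.int64(246)), np.int32(178)), ((np.int64(362), np.int64(245)), np.int32(170)), ((np.int64(333), np.int64(273)), np.int32(1812)), ((np.int64(255), np.int64(250)), np.int32(288)), ((np.int64(496), np.int64(348)), np.int32(7240)), ((np.int64(432), np.int64(261)), np.int32(266)), ((np.int64(352), np.int64(275)), np.int32(87)), ((np.int64(333), np.int64(310)), np.int32(47)), ((np.int64(319), np.int64(326)), np.int32(1593)), ((np.int64(201), np.int64(361)), np.int32(3284)), ((np.int64(254), np.int64(353)), np.int32(47)), ((np.int64(399), np.int64(376)), np.int32(462)), ((np.int64(320), np.int64(379)), np.int32(1699)), ((np.int64(198), np.int64(382)), np.int32(91)), ((np.int64(216), np.int64(400)), np.int32(301)), ((np.int64(187), np.int64(393)), np.int32(89)), ((np.int64(293), np.int64(413)), np.int32(382)), ((np.int64(326), np.int64(405)), np.int32(277)), ((np.int64(417), np.int64(454)), np.int32(8672)), ((np.int64(271), np.int64(422)), np.int32(87)), ((np.int64(319), np.int64(424)), np.int32(26)), ((np.int64(319), np.int64(439)), np.int32(111))]
t 30.17 tcp [559.4  31.7 239.5] jawyaw -85.35 xaxis [-0.003 -0.004 -1.   ] F [ 0.8  0.8 -1.1] grip 0.5 j6 1.41
  shift [ 0.0095 -0.0004 -0.0117] turn 0.0
```

View pics/fin.png

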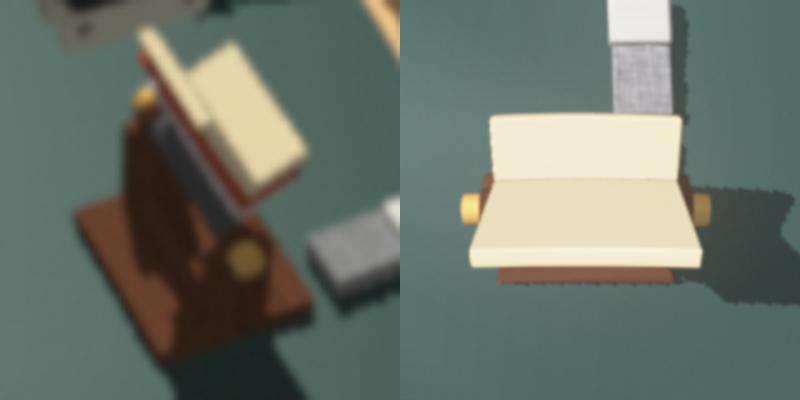

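```bash
python3 -c "
from plant import bot
print(bot.close_job())"
```

```text
the job is handed in; nothing more can be done
None
```

I put the red guard home in the V first, then nested the pale one inside it, and handed the job in at about 30 s. No verdict was reported. The pale guard I took was the one beside the glue bottle, 599 mm from the base. The two look-alikes were at 742 and 775 mm.

The tool could only turn about its vertical axis. So I set each guard down upright on the shallow side and let it tip into the V. I then pressed each into its inside corner with about 7 N.

Last checks, measured with the wrist camera:
- **Red guard:** within 0.1 mm of home on both faces. This was measured before the pale one went in, and red was not measured again afterwards.
- **Pale guard:** within 0.15 mm of home on both faces, with faces parallel to the V's to about 0.3°.
- **Ends:** both guards read about ±44 mm along the V, against −44.8 to 44.4 mm for the rail, so flush to about 1 mm.
- **Forces:** the highest wrist reading at the end of any move was about 7 N.
- **Other things:** comparing top views from start and end, the only changes were at the arm, its shadows, the cradle and the guards' old spots. The arm and its shadow covered the pencil and brush area in that view. The brush showed no shift in the close-ups. I did not check the pencil separately.

No check failed. The only disagreement was the rail's corner height, 93.0 mm by camera against 92.1 mm by contact, which is within the 2 mm calibration.

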